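# Close the water filter housing with its screw cap

## Task

Pick up the blue screw cap and set it level on the threaded neck of the white water filter housing, turn it gently backwards (anticlockwise from above) until you feel it drop into the thread start, then screw it in clockwise until it is fully home, and let go. Do not force it at any time, in particular never twist against a thread that has not caught, and leave the mug, the tin and the spice jar where they stand.

Things in the scene. Friction and masses are not known exactly. Their poses are not given: they have to be found in the camera images.
- cap: blue plastic screw cap, 60 mm wide with 18 flat ribbed facets (58 mm over flats), 32 mm tall, about 70 g, standing open side down. Origin: centre of its rim (underside), z up. Inside: 52 mm bore, 28 mm deep, and three round pegs, 5 mm thick, evenly spaced (one on its +x axis), reaching in to 42 mm diameter, their undersides 3 mm above the rim
- cap_top (a point): centre of the cap's top, 32 mm above the rim; grip the cap across its sides with the fingers no lower than its rim, so that they clear the housing
- housing: white water filter housing fixed to the worktop: can 90 mm wide on a 110 mm foot, shoulder 80 mm up, then an upright neck of 39 mm diameter. Origin: centre of the foot, z up. Its yaw says nothing about where the thread starts. Cap rim above this origin: resting on the thread ledge 103 mm (up to 106 mm on a wedge), dropped into the start 93.5 mm, fully home 88 mm
- neck_mouth (a point): neck's mouth, 116 mm up, tapered to 31 mm over the last 4 mm. Right-hand thread, 49 mm wide: a flat ledge 10 mm under the mouth with three 26-degree notches 120 degrees apart, their angle unknown; anticlockwise of each, a 20-degree wedge rising to 3 mm. Anticlockwise a peg slides on the ledge to a notch within 110 degrees; clockwise on the ledge it meets the 3 mm step of a one-way wedge
- thread_start (a point): on the neck's axis at ledge height, 106 mm up. A peg in a notch has 13 degrees of play; once down, further anticlockwise is a wall, clockwise it runs in under the ledge, sinking 0.08 mm a degree: home after about 70 degrees, then level to a hard stop at about 92. The cap sinks by its weight or a light push (5 N), not if held fast. Greased. They must not bear on each other with over 30 N
- tin: food tin with a white and red wrapper, 75 mm wide, 58 mm tall, bystander; origin at the centre of its underside
- mug: white mug with grey dots, 82 mm wide, 114 mm over the handle, 91 mm tall, bystander; origin at the centre of its underside
- spice_jar: glass spice jar with a dark cap, 44 mm wide, 96 mm tall, bystander; origin at the centre of its underside
There are look-alikes about, which are no part of the job. Of the things like the cap, leave any that is orange or turquoise; of the rest the larger one is meant.

How it is judged:
On the way:
1. the cap, level and centred on the neck, has dropped off the ledge into the thread start (rim 90.5 to 95.5 mm above the housing's foot) (horizontal distance between cap and housing below 0.004 m and angle between cap's own z axis and vertical below 0.09 rad and z of cap in the frame of housing between 0.0905 and 0.0955 m), for 0.2 s.
At the end, for the whole second after the job is handed in: The cap is screwed fully home: its rim 86 to 89.3 mm above the housing's foot (home is 88), within 4 mm of the neck's axis, level to 0.06 rad, released and at rest (z of cap in the frame of housing between 0.086 and 0.0893 m and horizontal distance between cap and housing below 0.004 m and angle between cap's own z axis and vertical below 0.06 rad and linear speed of cap below 0.02 m/s); the robot touches nothing.
It fails at once if cap and housing pressed or twisted against each other with more than 30 N (contact force between cap and housing above 30 N).
It fails at once if the cap tipped over (angle between cap's own z axis and vertical above 0.6 rad).
It fails at once if the mug, the tin or the spice jar pushed more than 30 mm away (distance of any of mug, tin, spice_jar from where it was at the start of the episode above 0.03 m).
It also fails if it takes over 72 s, if anything falls off the work surface, if the arm or the gripper's body presses on something with over 40 N, if the wrist force passes 120 N, or if a joint passes its speed limit or range.

## Robot

A 6-joint arm with a two-finger parallel gripper is mounted at the origin on a cart in front of the work surface, level with it; the furniture and walls round the work are solid. World frame = base frame: x ahead of the robot, y to its left, z up, the work surface at z = 0. Lengths are in m, angles in rad, forces in N, time in s.
With the tool pointing down it reaches from about 0.35 to 0.775 m from the base axis. Payload 7.3 kg.
Tool frame: the origin (TCP) lies where the fingers leave the gripper's body, on its centre line; the fingertips stand 66 mm ahead of it and the grasp point (between the pads) lies 47 mm ahead of it; z points along the fingers, y is the line along which they close (so a half turn about z gives the same grasp; the last joint's range is limited). The gripper opens to 92 mm and grips with 3 to 60 N. Pads are 19 mm wide; open, the fingers measure 130 mm over their backs; the gripper's body (75 mm by 190 mm) begins 47 mm behind the grasp point.
Start: joints at [-1.431, 0.342, 1.524, -0, 1.275, -0.146], TCP at [0.148, -0.504, 0.292] pointing down, gripper open.
Joint ranges: [-2.53, 2.53], [-0.77, 2.02], [0.04, 2.7], [-1, 4.14], [0.28, 2.66], [-3.11, 3.11]. Speed limits (rad/s): [2.57, 2.57, 3.14, 3.14, 3.14, 3.14].

## Interface

Orientations are given as a unit quaternion [w, x, y, z].
In Python, from station import arm, viewer gives the robot as it stands.
- The arm moves only by the tool apply_moves, never from a script. Its argument "steps" is a list of rows, each a list of 7 numbers: the shift along the tool's x, y, z in units of 25 mm (1.0 is 25 mm), then the turn, a rotation vector about the tool's x, y, z in rad, then the opening, from 0 (shut) to 1 (fully open). In form: [[x, y, z, wx, wy, wz, fingers], ...]. A call has 1 to 8 rows; each row shifts and turns the commanded pose from where the row before left it, along the tool's axes as they then stand; what a row does not reach is not made up. A row lasts 1/10 s, in which the tool goes at most 50 mm and 8.59 degrees, less where a joint would pass 70% of its speed; a pose out of reach is approached as far as the arm can. A call is refused whole if a number of a shift passes 1 or a number of a turn 0.15, either way. A call with a gripper value outside its range is refused whole. The fingers move at their own pace and stop on an object; "force" is the grip in N (left out, the last holds). Time passes only in rows, so rows that do not move let the fingers close. It gives the time, the measured TCP pose, the force, the opening and the grip force at its end, in the units of the state.
- arm.read_state(): the state, without advancing time (a new reading comes with each control period).
- viewer.get_image(name): name is "scene" or "top"; returns a dict with "color" (384x512x3 uint8, red, green, blue), "vertical_fov" (degrees; the focal length in pixels is half the picture's height over the tangent of half this angle, whatever the lens; pixels are square), "cx", "cy" (the principal point, pixels), "dist_coeffs" ([k1, k2, p1, p2, k3] as OpenCV has them; the pictures are not rectified), "T" (4x4, takes a point from camera to world coordinates). Camera axes: x right, y down, z forward; pixel columns grow to the right and rows downward; lengths in m; the calibration is good to about 2 mm. A picture is of the moment at which its call begins. There is no depth.
- arm.finish_job(): hands the job in; it is judged then, once.
The state is a dict: "time_s": time; "joint_positions": joint angles; "joint_velocities": joint speeds; "tau": joint torques, N m; "position": TCP position; "ee_rot": TCP orientation; "force": force on the tool from outside, world axes, zero at the start; "wrist_torque": the same for the moment, N m; "grip_width": finger opening in m; "finger_force": force on a finger pad.
Only numpy, scipy, OpenCV 4.12 (cv2) and the standard library are available. Lean on these libraries where they do the work, as an engineer would, in place of code of your own. Each camera call takes 0.05 s, during which the arm holds its last target. There are 200 camera calls.

## Working session

There is one attempt and no reset: what is moved stays moved. The work goes in short steps, Python scripts to look and compute and a tool call to move; the robot and the scene stay as the last step left them, time stands still between calls to the robot, and variables do not carry over. Pictures are saved under pics/ and viewed, at most 10 in all, crops included, and the job is handed in when it is done.

Besides the shell and the picture viewer there is one more tool, called after ">>>" as name(argument=value, ...) on one line, values as JSON. apply_moves: Moves the arm, as the interface text tells. Its arguments: {"type":"object","properties":{"steps":{"type":"array"},"force":{"type":"number"}},"required":["steps"]}

```bash
mkdir -p pics; cat > h.py <<'E'
import numpy as np,cv2,json
from station import arm,viewer
def grab(n,f):
    d=viewer.get_image(n); cv2.imwrite(f,d["color"][:,:,::-1]); 
    return d
def KD(d):
    f=192/np.tan(np.radians(d["vertical_fov"])/2)
    return np.array([[f,0,d["cx"]],[0,f,d["cy"]],[0,0,1.]]),np.array(d["dist_coeffs"],float)
def ray(d,u,v,z):
    K,D=KD(d);T=np.array(d["T"])
    p=cv2.undistortPointsIter(np.array([[[u,v]]],float),K,D,None,None,(3,50,1e-9))[0,0]
    r=T[:3,:3]@[p[0],p[1],1];o=T[:3,3]
    return o+r*(z-o[2])/r[2]
def proj(d,P):
    K,D=KD(d);W=np.linalg.inv(np.array(d["T"]))
    return cv2.projectPoints(np.atleast_2d(P).astype(float),cv2.Rodrigues(W[:3,:3])[0],W[:3,3],K,D)[0][:,0]
E
python3 - <<'E'
from h import *
import pickle
for n in("scene","top"):
    d=grab(n,f"pics/{n}0.png");pickle.dump(d,open(n+".pkl","wb"))
    print(n,d["vertical_fov"],d["cx"],d["cy"],d["dist_coeffs"],np.round(d["T"],3).tolist())
print(arm.read_state())
E
```

```text
scene 49.112799693219955 255.58499438460103 186.17285068702304 [-0.14049857  0.          0.          0.          0.        ] [[0.306, -0.789, 0.533, 0.113], [-0.952, -0.254, 0.171, 0.047], [0.001, -0.56, -0.829, 0.857], [0.0, 0.0, 0.0, 1.0]]
top 42.036356775839046 250.477804369405 193.5173078876768 [-0.0383024  0.         0.         0.         0.       ] [[-0.015, -0.985, 0.171, 0.425], [-1.0, 0.014, -0.004, 0.186], [0.002, -0.171, -0.985, 1.171], [0.0, 0.0, 0.0, 1.0]]
{'time_s': 0.1, 'joint_positions': array([-1.43098653e+00,  3.42693023e-01,  1.52491621e+00,  5.59615020e-06,
        1.27540116e+00, -1.45989809e-01]), 'joint_velocities': array([ 0.00022575, -0.00127754, -0.001816  ,  0.00036561, -0.00101296,
        0.00111704]), 'tau': array([ 1.63678629e-03, -4.32005095e+01, -2.44694227e+01,  7.18873017e-02,
        5.25650347e-02, -4.98915529e-05]), 'position': array([ 0.14800036, -0.50342662,  0.29159549]), 'ee_rot': array([-7.08860221e-04,  9.89807054e-01,  1.42413110e-01,  4.86670734e-06]), 'force': array([0.1705392 , 1.15139724, 0.32245434]), 'wrist_torque': array([-0.00316545, -0.0233962 , -0.03050197]), 'finger_force': 0.0, 'grip_width': 0.09178426102513133}
```

View pics/scene0.png

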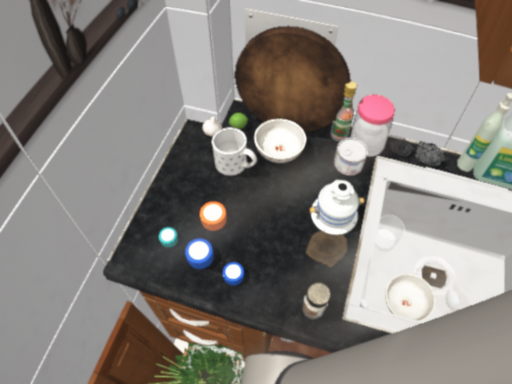

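View pics/top0.png

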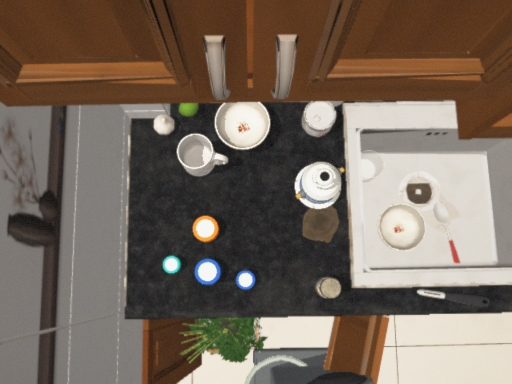

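Candidates in the top view are orange at (205,228), turquoise at (172,264), large blue at (207,271) and small blue at (245,280). I choose the larger blue one. The housing looks like the white object at (320,185). I'll check both in one crop.

```bash
python3 - <<'E'
from h import *
t=cv2.imread("pics/top0.png");s=cv2.imread("pics/scene0.png")
R=lambda im,u,v,w,h:cv2.resize(im[v:v+h,u:u+w],(400,300),interpolation=cv2.INTER_CUBIC)
cv2.imwrite("pics/crop1.png",np.vstack([np.hstack([R(t,165,240,100,75),R(t,280,150,80,60)]),np.hstack([R(s,150,220,100,75),R(s,295,170,80,60)])]))
E
```

```text
(no output)
```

View pics/crop1.png

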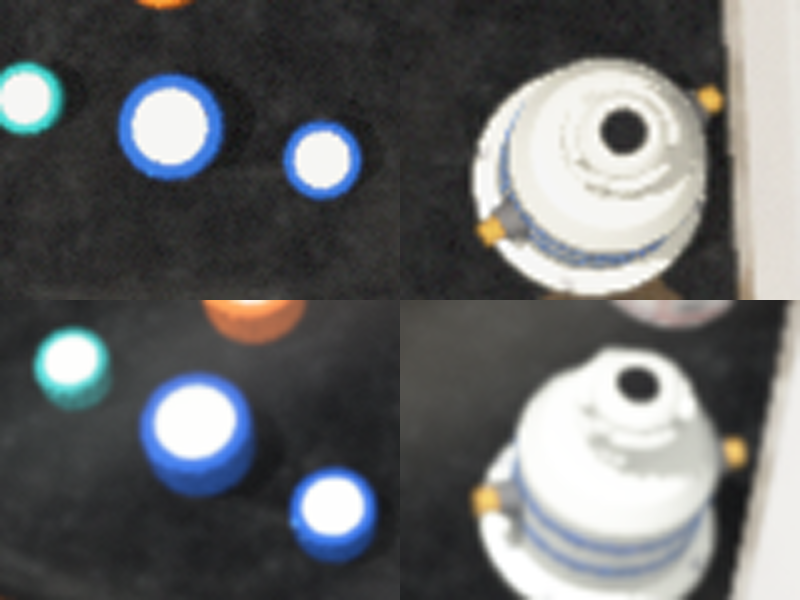

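The crop shows the large blue cap's top disc centred at about (207.5,271.5) in the top view and (198.8,250) in the scene view. The housing mouth hole is at about (324.5,176) in the top view and (342,186.5) in the scene view. The smaller blue one and the turquoise one are look-alikes.

```bash
python3 - <<'E'
from h import *
import pickle
D={n:pickle.load(open(n+".pkl","rb")) for n in("scene","top")}
def cen(n,u,v,f,r):
    im=D[n]["color"].astype(int);sub=im[v-r:v+r+1,u-r:u+r+1]
    m=f(sub).astype(np.uint8);k,l,st,c=cv2.connectedComponentsWithStats(m)
    i=l[r,r]; return c[i]+[u-r,v-r],st[i,2:]
w=lambda s:s.min(2)>185
b=lambda s:s.max(2)<110
for name,z,f,P in(("cap",.032,w,{"top":(207,271),"scene":(198,250)}),("mouth",.116,b,{"top":(324,176),"scene":(342,186)})):
    for n in P:
        c,st=cen(n,*P[n],f,18); print(name,n,c,st,[np.round(ray(D[n],*c,zz),4) for zz in(z-.01,z,z+.01)])
for nm,n,u,v,z in(("orange","top",205,228,.03),("turq","top",172,264,.03),("sblue","top",245,280,.03),("mug","top",196,155,.09),("jar","scene",318,291,.096),("tin","top",319,118,.058)):
    print(nm,np.round(ray(D[n],u,v,z),3))
# foot centre by ring points
n="top"
for x in("joint",):print(arm.read_state()["position"])
E
```

```text
cap top [206.97454545 271.20363636] [ 19  19 275] [array([0.4468, 0.283 , 0.022 ]), array([0.4466, 0.2821, 0.032 ]), array([0.4464, 0.2813, 0.042 ])]
cap scene [198.31448763 249.98939929] [ 20  19 283] [array([0.4514, 0.2869, 0.022 ]), array([0.4473, 0.284 , 0.032 ]), array([0.4433, 0.2811, 0.042 ])]
mouth top [324.3        175.98333333] [ 9  9 60] [array([0.6465, 0.0203, 0.106 ]), array([0.6444, 0.0218, 0.116 ]), array([0.6423, 0.0234, 0.126 ])]
mouth scene [342.13888889 186.38888889] [ 7  6 36] [array([0.6528, 0.023 , 0.106 ]), array([0.6456, 0.0233, 0.116 ]), array([0.6384, 0.0236, 0.126 ])]
orange [0.545 0.287 0.03 ]
turq [0.464 0.362 0.03 ]
sblue [0.426 0.197 0.03 ]
mug [0.702 0.302 0.09 ]
jar [0.411 0.019 0.096]
tin [0.794 0.019 0.058]
[ 0.14800036 -0.50342662  0.29159549]
```

>>> apply_moves(steps=[[0,0,0,0,0,0.143,1],[0,0,0,0,0,0.143,1],[1,-1,0,0,0,0,1],[1,-1,0,0,0,0,1],[1,-1,0,0,0,0,1],[1,-1,0,0,0,0,1],[1,-1,0,0,0,0,1],[1,-1,0,0,0,0,1]])

```text
time_s: 0.9
position: [0.2988, -0.3525, 0.292]
ee_rot: [-0.0, 1.0, -0.0, -0.0]
force: [0.4, 0.4, 0.0]
grip_width: 0.0921
finger_force: 0.0
```

>>> apply_moves(steps=[[1,-1,0,0,0,0,1],[1,-1,0,0,0,0,1],[1,-1,0,0,0,0,1],[1,-1,0,0,0,0,1],[1,-1,0,0,0,0,1],[1,-1,0,0,0,0,1],[0,-1,0,0,0,0,1],[0,-1,0,0,0,0,1]])

```text
time_s: 1.7
position: [0.4484, -0.1525, 0.2916]
ee_rot: [-0.0, 1.0, 0.0, -0.001]
force: [-0.5, -0.4, -0.0]
grip_width: 0.0918
finger_force: 0.0
```

>>> apply_moves(steps=[[0,-1,0,0,0,0,1],[0,-1,0,0,0,0,1],[0,-1,0,0,0,0,1],[0,-1,0,0,0,0,1],[0,-1,0,0,0,0,1],[0,-1,0,0,0,0,1],[0,-1,0,0,0,0,1],[0,-1,0,0,0,0,1]])

```text
time_s: 2.5
position: [0.4478, 0.0473, 0.2919]
ee_rot: [0.0, 1.0, -0.0, -0.0]
force: [-0.1, 0.8, -0.7]
grip_width: 0.0917
finger_force: 0.0
```

>>> apply_moves(steps=[[0,-1,0,0,0,0,1],[0,-1,0,0,0,0,1],[0,-1,0,0,0,0,1],[0,-1,0,0,0,0,1],[0,-1,0,0,0,0,1],[0,-1,0,0,0,0,1],[0,-1,0,0,0,0,1],[0,-1,0,0,0,0,1]])

```text
time_s: 3.3
position: [0.4479, 0.2472, 0.2918]
ee_rot: [0.0, 1.0, -0.0, -0.0]
force: [0.8, -0.6, 0.3]
grip_width: 0.0918
finger_force: 0.0
```

```bash
cat > st.py <<'E'
from h import *
from scipy.spatial.transform import Rotation as R
s=arm.read_state()
q=s["ee_rot"];M=R.from_quat([q[1],q[2],q[3],q[0]]).as_matrix()
print("t",s["time_s"],"p",np.round(s["position"],4),"xyaw",round(np.degrees(np.arctan2(M[1,0],M[0,0])),2),"z",np.round(M[:,2],4),"q",np.round(s["joint_positions"],3),"F",np.round(s["force"],2),"T",np.round(s["wrist_torque"],3),"w",round(s["grip_width"],4),"ff",round(s["finger_force"],1))
E
python3 st.py
```

```text
t 3.3 p [0.4479 0.2472 0.2918] xyaw -0.01 z [-8.e-04 -4.e-04 -1.e+00] q [ 0.355  0.318  1.56  -0.     1.264  1.925] F [ 0.8  -0.61  0.31] T [ 0.001 -0.038 -0.03 ] w 0.0918 ff 0.0
```

>>> apply_moves(steps=[[-0.02,-0.9,0,0,0,0,1],[-0.02,-0.54,0,0,0,0,1],[0,0,1,0,0,-0.14,1],[0,0,1,0,0,-0.14,1],[0,0,1,0,0,-0.14,1],[0,0,1,0,0,-0.14,1],[0,0,1,0,0,-0.14,1],[0,0,0.8,0,0,0,1]])

```text
time_s: 4.1
position: [0.4467, 0.2817, 0.1456]
ee_rot: [0.0, 0.939, 0.345, -0.001]
force: [-0.9, -1.0, 1.3]
grip_width: 0.0917
finger_force: 0.0
```

```bash
python3 st.py; python3 -c "
from h import *
a=grab('scene','pics/a.png')['color'];b=grab('top','pics/b.png')['color']
R=lambda im,u,v:cv2.resize(im[v:v+75,u:u+100,::-1],(400,300),interpolation=cv2.INTER_CUBIC)
cv2.imwrite('pics/crop2.png',np.hstack([R(a,150,215),R(b,160,230)]))"
```

```text
t 4.1 p [0.4467 0.2817 0.1456] xyaw 40.32 z [-0.0015 -0.001  -1.    ] q [ 0.418  0.512  1.705 -0.     0.926  1.285] F [-0.9  -0.95  1.3 ] T [-0.013 -0.072 -0.007] w 0.0917 ff 0.0
```

View pics/crop2.png

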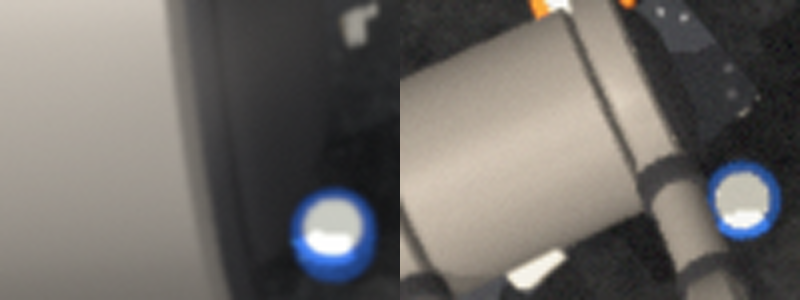

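The crop shows only the gripper body hiding the cap; the small blue cap is well clear on the right. I'll carry on with the descent and grip.

>>> apply_moves(steps=[[0,0,1,0,0,0,1],[0,0,1,0,0,0,1],[0,0,0.6,0,0,0,1],[0,0,0.4,0,0,0,1],[0,0,0,0,0,0,1]])

```text
time_s: 4.7
position: [0.4471, 0.282, 0.0718]
ee_rot: [0.0, 0.939, 0.343, -0.001]
force: [0.2, -0.0, 0.5]
grip_width: 0.092
finger_force: 0.0
```

>>> apply_moves(steps=[[0,0,0,0,0,0,0.75],[0,0,0,0,0,0,0.65],[0,0,0,0,0,0,0.6],[0,0,0,0,0,0,0.55],[0,0,0,0,0,0,0.5],[0,0,0,0,0,0,0.5],[0,0,0,0,0,0,0.5]], force=15)

```text
time_s: 5.4
position: [0.4473, 0.2823, 0.0725]
ee_rot: [0.0, 0.939, 0.343, 0.0]
force: [0.2, -1.1, 4.3]
grip_width: 0.0579
finger_force: 15.0
```

```bash
python3 st.py
```

```text
t 5.4 p [0.4473 0.2823 0.0725] xyaw 40.1 z [ 5.e-04  1.e-04 -1.e+00] q [ 0.418  0.626  1.759 -0.     0.756  1.289] F [ 0.17 -1.1   4.35] T [-0.019  0.142  0.015] w 0.0579 ff 15.0
```

>>> apply_moves(steps=[[0,0,-0.4,0,0,0,0.5],[0,0,-0.8,0,0,0,0.5],[0,0,-1,0,0,0,0.5],[0,0,-1,0,0,0,0.5],[0,0,-1,0,0,0,0.5],[0,0,-1,0,0,0,0.5],[0,0,-1,0,0,0,0.5],[0,0,-0.8,0,0,0,0.5]])

```text
time_s: 6.2
position: [0.4471, 0.2822, 0.2491]
ee_rot: [0.0, 0.939, 0.343, 0.001]
force: [0.6, 0.9, -1.5]
grip_width: 0.0577
finger_force: 15.0
```

>>> apply_moves(steps=[[0,0.6,0,0,0,0,0.5],[-0.04,0.9,0,0,0,0,0.5],[-0.05,1,0,0,0,0,0.5],[-0.05,1,0,0,0,0,0.5],[-0.05,1,0,0,0,0,0.5],[-0.05,1,0,0,0,0,0.5],[-0.05,1,0,0,0,0,0.5],[-0.05,1,0,0,0,0,0.5]])

```text
time_s: 7.0
position: [0.5618, 0.1314, 0.2459]
ee_rot: [-0.0, 0.939, 0.343, -0.001]
force: [0.5, 0.2, -0.8]
grip_width: 0.0579
finger_force: 15.0
```

>>> apply_moves(steps=[[-0.05,1,0,0,0,0,0.5],[-0.05,1,0,0,0,0,0.5],[-0.05,1,0,0,0,0,0.5],[-0.05,1,0,0,0,0,0.5],[-0.05,1,0,0,0,0,0.5],[-0.05,0.5,0,0,0,0,0.5],[0,0,0,0,0,0,0.5]])

```text
time_s: 7.7
position: [0.6445, 0.0213, 0.2458]
ee_rot: [-0.0, 0.94, 0.342, -0.001]
force: [-0.4, -0.5, -0.5]
grip_width: 0.0582
finger_force: 15.0
```

```bash
python3 st.py; python3 -c "
from h import *
import pickle
A=grab('scene','pics/a2.png');B=grab('top','pics/b2.png')
pickle.dump((A,B),open('ab2.pkl','wb'))
print(proj(A,[.645,.0225,.2]),proj(B,[.645,.0225,.2]))
a=A['color'];b=B['color']
R=lambda im,u,v:cv2.resize(im[v:v+120,u:u+160,::-1],(400,300),interpolation=cv2.INTER_CUBIC)
cv2.imwrite('pics/crop3.png',np.hstack([R(a,270,110),R(b,250,110)]))"
```

```text
t 7.7 p [0.6445 0.0213 0.2458] xyaw 39.96 z [-1.7e-03 -3.0e-04 -1.0e+00] q [-0.086  0.6    1.23  -0.     1.313  0.788] F [-0.41 -0.49 -0.51] T [-0.023 -0.029  0.025] w 0.0582 ff 15.0
[[349.68565841 162.95661409]] [[330.15258343 167.00378638]]
```

View pics/crop3.png

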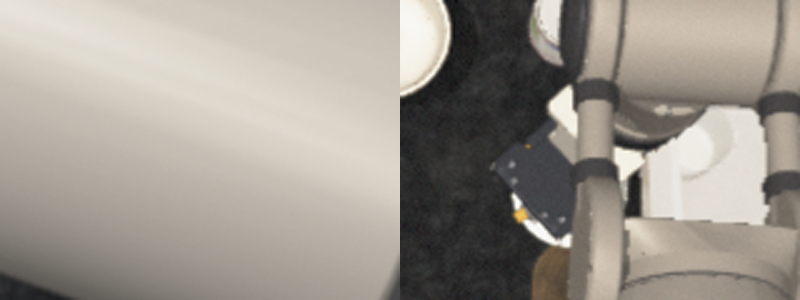

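The crop shows the arm hiding the neck from both cameras, so I'll go by position and feel from here.

>>> apply_moves(steps=[[0.05,-0.02,0.5,0,0,0,0.5],[0,0,0.8,0,0,0,0.5],[0,0,0.6,0,0,0,0.5],[0,0,0.3,0,0,0,0.5],[0,0,0,0,0,0,0.5],[0,0,0,0,0,0,0.5]])

```text
time_s: 8.4
position: [0.645, 0.0249, 0.1926]
ee_rot: [0.0, 0.939, 0.343, 0.0]
force: [0.4, -0.4, -1.1]
grip_width: 0.0582
finger_force: 15.0
```

```bash
python3 st.py
```

```text
t 8.4 p [0.645  0.0249 0.1926] xyaw 40.13 z [ 6.e-04 -1.e-04 -1.e+00] q [-0.08   0.645  1.3   -0.     1.196  0.79 ] F [ 0.35 -0.37 -1.11] T [-0.018 -0.071 -0.008] w 0.0582 ff 15.0
```

>>> apply_moves(steps=[[0,0,0.06,0,0,0,0.5],[0,0,0.06,0,0,0,0.5],[0,0,0,0,0,0,0.5]])

```text
time_s: 8.7
position: [0.6449, 0.0245, 0.1894]
ee_rot: [0.0, 0.939, 0.343, 0.0]
force: [0.6, -0.3, -0.9]
grip_width: 0.058
finger_force: 15.0
```

```bash
python3 st.py
```

```text
t 8.7 p [0.6449 0.0245 0.1894] xyaw 40.09 z [ 4.e-04 -1.e-04 -1.e+00] q [-0.081  0.648  1.304 -0.     1.189  0.79 ] F [ 0.65 -0.33 -0.89] T [-0.052 -0.043  0.042] w 0.058 ff 15.0
```

>>> apply_moves(steps=[[0,0,0.06,0,0,0,0.5],[0,0,0,0,0,0,0.5]])

```text
time_s: 8.9
position: [0.6449, 0.0244, 0.1876]
ee_rot: [-0.0, 0.939, 0.343, -0.0]
force: [0.9, -0.7, -1.6]
grip_width: 0.0584
finger_force: 15.0
```

```bash
python3 st.py
```

```text
t 8.9 p [0.6449 0.0244 0.1876] xyaw 40.09 z [-2.e-04 -0.e+00 -1.e+00] q [-0.081  0.65   1.305 -0.     1.186  0.79 ] F [ 0.9  -0.7  -1.62] T [-0.047 -0.001 -0.042] w 0.0584 ff 15.0
```

>>> apply_moves(steps=[[-0.05,0.06,0.05,0,0,0,0.5],[0,0,0.04,0,0,0,0.5],[0,0,0,0,0,0,0.5]])

```text
time_s: 9.2
position: [0.6448, 0.0224, 0.1852]
ee_rot: [-0.0, 0.939, 0.343, -0.0]
force: [0.1, 0.2, -1.3]
grip_width: 0.0584
finger_force: 15.0
```

```bash
python3 st.py
```

```text
t 9.2 p [0.6448 0.0224 0.1852] xyaw 40.08 z [-4.e-04 -0.e+00 -1.e+00] q [-0.084  0.653  1.308 -0.     1.181  0.787] F [ 0.12  0.21 -1.3 ] T [ 0.005  0.028 -0.029] w 0.0584 ff 15.0
```

>>> apply_moves(steps=[[0,0,0.04,0,0,0,0.5],[0,0,0,0,0,0,0.5]])

```text
time_s: 9.4
position: [0.6449, 0.0226, 0.1843]
ee_rot: [-0.0, 0.939, 0.343, -0.0]
force: [0.2, -0.2, -0.7]
grip_width: 0.0581
finger_force: 15.0
```

```bash
python3 st.py
```

```text
t 9.4 p [0.6449 0.0226 0.1843] xyaw 40.1 z [-3.e-04 -1.e-04 -1.e+00] q [-0.084  0.653  1.309 -0.     1.179  0.787] F [ 0.2  -0.24 -0.75] T [-0.007 -0.02   0.021] w 0.0581 ff 15.0
```

>>> apply_moves(steps=[[0,0,0.04,0,0,0,0.5],[0,0,0,0,0,0,0.5]])

```text
time_s: 9.6
position: [0.6449, 0.0226, 0.1833]
ee_rot: [-0.0, 0.939, 0.343, -0.0]
force: [-0.0, 0.0, -1.1]
grip_width: 0.0582
finger_force: 15.0
```

```bash
python3 st.py
```

```text
t 9.6 p [0.6449 0.0226 0.1833] xyaw 40.1 z [-2.e-04 -1.e-04 -1.e+00] q [-0.084  0.654  1.31  -0.     1.177  0.787] F [-0.05  0.03 -1.15] T [-0.02   0.011  0.003] w 0.0582 ff 15.0
```

>>> apply_moves(steps=[[0,0,0.04,0,0,0,0.5],[0,0,0,0,0,0,0.5]])

```text
time_s: 9.8
position: [0.6448, 0.0226, 0.1823]
ee_rot: [-0.0, 0.939, 0.343, -0.0]
force: [-0.3, 0.7, -0.9]
grip_width: 0.0579
finger_force: 15.0
```

>>> apply_moves(steps=[[0,0,0.04,0,0,0,0.5],[0,0,0,0,0,0,0.5]])

```text
time_s: 10.0
position: [0.6449, 0.0225, 0.1813]
ee_rot: [-0.0, 0.939, 0.343, -0.0]
force: [-0.5, -0.3, -0.4]
grip_width: 0.0581
finger_force: 15.0
```

>>> apply_moves(steps=[[0,0,0.04,0,0,0,0.5],[0,0,0,0,0,0,0.5]])

```text
time_s: 10.2
position: [0.6449, 0.0225, 0.1803]
ee_rot: [0.0, 0.939, 0.343, -0.0]
force: [0.4, 0.1, -0.8]
grip_width: 0.0585
finger_force: 15.0
```

>>> apply_moves(steps=[[0,0,0.04,0,0,0,0.5],[0,0,0,0,0,0,0.5]])

```text
time_s: 10.4
position: [0.6448, 0.0225, 0.1793]
ee_rot: [-0.0, 0.939, 0.343, -0.0]
force: [0.4, -0.6, -1.1]
grip_width: 0.0579
finger_force: 15.0
```

>>> apply_moves(steps=[[0,0,0.04,0,0,0,0.5],[0,0,0,0,0,0,0.5]])

```text
time_s: 10.6
position: [0.6449, 0.0225, 0.1783]
ee_rot: [-0.0, 0.939, 0.343, -0.0]
force: [0.4, 0.9, -0.4]
grip_width: 0.0584
finger_force: 15.0
```

>>> apply_moves(steps=[[0,0,0.03,0,0,0,0.5],[0,0,0,0,0,0,0.5]])

```text
time_s: 10.8
position: [0.6449, 0.0225, 0.1776]
ee_rot: [0.0, 0.939, 0.343, -0.0]
force: [-0.6, -0.4, -0.6]
grip_width: 0.0583
finger_force: 15.0
```

>>> apply_moves(steps=[[0,0,0.03,0,0,0,0.5],[0,0,0,0,0,0,0.5]])

```text
time_s: 11.0
position: [0.6449, 0.0225, 0.1768]
ee_rot: [0.0, 0.939, 0.343, -0.0]
force: [-0.0, -0.9, -1.2]
grip_width: 0.0581
finger_force: 15.0
```

>>> apply_moves(steps=[[0,0,0.03,0,0,0,0.5],[0,0,0,0,0,0,0.5]])

```text
time_s: 11.2
position: [0.6449, 0.0226, 0.1761]
ee_rot: [0.0, 0.939, 0.343, -0.0]
force: [0.6, 0.0, -0.8]
grip_width: 0.058
finger_force: 15.0
```

>>> apply_moves(steps=[[0,0,0.03,0,0,0,0.5],[0,0,0,0,0,0,0.5]])

```text
time_s: 11.4
position: [0.645, 0.0225, 0.1755]
ee_rot: [0.0, 0.939, 0.343, 0.0]
force: [0.6, -0.8, -0.8]
grip_width: 0.058
finger_force: 15.0
```

>>> apply_moves(steps=[[0,0,0.02,0,0,0,0.5],[0,0,0,0,0,0,0.5]])

```text
time_s: 11.6
position: [0.645, 0.0225, 0.1753]
ee_rot: [0.0, 0.939, 0.343, 0.0]
force: [-0.1, 0.6, 1.9]
grip_width: 0.0583
finger_force: 15.0
```

>>> apply_moves(steps=[[0,0,0.02,0,0,0,0.5],[0,0,0,0,0,0,0.5]])

```text
time_s: 11.8
position: [0.6451, 0.0225, 0.1752]
ee_rot: [0.0, 0.939, 0.343, 0.0]
force: [-1.4, 0.5, 5.1]
grip_width: 0.058
finger_force: 15.0
```

Contact came at rim height of about 103 mm, so the cap is on the ledge. Now I'll turn it gently anticlockwise under about 6 N.

>>> apply_moves(steps=[[0,0,0,0,0,-0.05,0.5],[0,0,0,0,0,-0.05,0.5],[0,0,0,0,0,0,0.5]])

```text
time_s: 12.1
position: [0.6454, 0.0225, 0.1752]
ee_rot: [0.0, 0.921, 0.39, 0.001]
force: [1.3, -0.5, 6.0]
grip_width: 0.0581
finger_force: 15.0
```

>>> apply_moves(steps=[[0,0,0,0,0,-0.05,0.5],[0,0,0,0,0,-0.05,0.5],[0,0,0,0,0,0,0.5]])

```text
time_s: 12.4
position: [0.6454, 0.0225, 0.1752]
ee_rot: [0.0, 0.901, 0.435, 0.001]
force: [0.1, -0.2, 4.9]
grip_width: 0.058
finger_force: 15.0
```

```bash
python3 st.py
```

```text
t 12.4 p [0.6454 0.0225 0.1752] xyaw 51.55 z [ 1.7e-03 -3.0e-04 -1.0e+00] q [-0.084  0.663  1.319 -0.     1.158  0.587] F [ 0.13 -0.18  4.87] T [-0.063 -0.02   0.07 ] w 0.058 ff 15.0
```

Smooth sliding so far.

>>> apply_moves(steps=[[0,0,0,0,0,-0.05,0.5],[0,0,0,0,0,-0.05,0.5],[0,0,0,0,0,0,0.5]])

```text
time_s: 12.7
position: [0.6454, 0.0225, 0.1752]
ee_rot: [0.001, 0.878, 0.479, 0.001]
force: [0.2, -0.3, 5.6]
grip_width: 0.0579
finger_force: 15.0
```

>>> apply_moves(steps=[[0,0,0,0,0,-0.05,0.5],[0,0,0,0,0,-0.05,0.5],[0,0,0,0,0,0,0.5]])

```text
time_s: 13.0
position: [0.6454, 0.0225, 0.1752]
ee_rot: [0.001, 0.853, 0.523, 0.001]
force: [0.1, -0.6, 5.1]
grip_width: 0.0581
finger_force: 15.0
```

>>> apply_moves(steps=[[0,0,0,0,0,-0.05,0.5],[0,0,0,0,0,-0.05,0.5],[0,0,0,0,0,0,0.5]])

```text
time_s: 13.3
position: [0.6454, 0.0225, 0.1752]
ee_rot: [0.001, 0.825, 0.565, 0.001]
force: [-0.1, 0.4, 5.6]
grip_width: 0.058
finger_force: 15.0
```

>>> apply_moves(steps=[[0,0,0,0,0,-0.05,0.5],[0,0,0,0,0,-0.05,0.5],[0,0,0,0,0,0,0.5]])

```text
time_s: 13.6
position: [0.6454, 0.0225, 0.1752]
ee_rot: [0.001, 0.796, 0.605, 0.001]
force: [0.6, -0.8, 5.1]
grip_width: 0.0579
finger_force: 15.0
```

>>> apply_moves(steps=[[0,0,0,0,0,-0.05,0.5],[0,0,0,0,0,-0.05,0.5],[0,0,0,0,0,0,0.5]])

```text
time_s: 13.9
position: [0.6453, 0.0225, 0.1752]
ee_rot: [0.001, 0.765, 0.644, 0.001]
force: [0.3, 0.2, 4.8]
grip_width: 0.0581
finger_force: 15.0
```

>>> apply_moves(steps=[[0,0,0,0,0,-0.05,0.5],[0,0,0,0,0,-0.05,0.5],[0,0,0,0,0,0,0.5]])

```text
time_s: 14.2
position: [0.6453, 0.0225, 0.1752]
ee_rot: [0.001, 0.732, 0.682, 0.001]
force: [-0.2, 0.0, 4.2]
grip_width: 0.058
finger_force: 15.0
```

```bash
python3 st.py
```

```text
t 14.2 p [0.6453 0.0225 0.1752] xyaw 85.93 z [ 1.7e-03 -3.0e-04 -1.0e+00] q [-0.084  0.662  1.319 -0.     1.158 -0.013] F [-0.23  0.01  4.17] T [ 0.009 -0.139  0.028] w 0.058 ff 15.0
```

>>> apply_moves(steps=[[0,0,0,0,0,-0.05,0.5],[0,0,0,0,0,-0.05,0.5],[0,0,0,0,0,0,0.5]])

```text
time_s: 14.5
position: [0.6454, 0.0225, 0.1752]
ee_rot: [0.001, 0.697, 0.717, 0.001]
force: [0.1, -0.6, 5.8]
grip_width: 0.0585
finger_force: 15.0
```

>>> apply_moves(steps=[[0,0,0,0,0,-0.05,0.5],[0,0,0,0,0,-0.05,0.5],[0,0,0,0,0,0,0.5]])

```text
time_s: 14.8
position: [0.6454, 0.0225, 0.1752]
ee_rot: [0.001, 0.66, 0.751, 0.0]
force: [0.1, -0.5, 5.3]
grip_width: 0.0582
finger_force: 15.0
```

>>> apply_moves(steps=[[0,0,0,0,0,-0.05,0.5],[0,0,0,0,0,-0.05,0.5],[0,0,0,0,0,0,0.5]])

```text
time_s: 15.1
position: [0.6452, 0.0224, 0.1749]
ee_rot: [0.001, 0.622, 0.783, 0.0]
force: [0.2, -0.1, 4.3]
grip_width: 0.058
finger_force: 15.0
```

>>> apply_moves(steps=[[0,0,0,0,0,-0.05,0.5],[0,0,0,0,0,-0.05,0.5],[0,0,0,0,0,0,0.5]])

```text
time_s: 15.4
position: [0.6446, 0.0225, 0.1738]
ee_rot: [-0.0, 0.582, 0.813, -0.0]
force: [0.9, -0.2, -1.4]
grip_width: 0.0577
finger_force: 15.0
```

Dropped: Fz is back to free and z is falling. I'll lower it into the notch.

>>> apply_moves(steps=[[0,0,0.06,0,0,0,0.5],[0,0,0,0,0,0,0.5]])

```text
time_s: 15.6
position: [0.6448, 0.0224, 0.1724]
ee_rot: [-0.0, 0.582, 0.813, -0.0]
force: [0.7, -0.6, -1.4]
grip_width: 0.0582
finger_force: 15.0
```

>>> apply_moves(steps=[[0,0,0.06,0,0,0,0.5],[0,0,0,0,0,0,0.5]])

```text
time_s: 15.8
position: [0.6449, 0.0225, 0.1711]
ee_rot: [-0.0, 0.582, 0.813, -0.0]
force: [1.4, -1.5, -0.6]
grip_width: 0.0582
finger_force: 15.0
```

```bash
python3 st.py
```

```text
t 15.8 p [0.6449 0.0225 0.1711] xyaw 108.82 z [-3.e-04 -1.e-04 -1.e+00] q [-0.084  0.667  1.323 -0.     1.152 -0.412] F [ 1.38 -1.51 -0.57] T [-0.125 -0.293  0.067] w 0.0582 ff 15.0
```

>>> apply_moves(steps=[[0,0,0.06,0,0,0,0.5],[0,0,0,0,0,0,0.5]])

```text
time_s: 16.0
position: [0.6449, 0.0225, 0.1697]
ee_rot: [0.0, 0.582, 0.813, -0.0]
force: [0.3, -1.4, -0.7]
grip_width: 0.0581
finger_force: 15.0
```

>>> apply_moves(steps=[[0,0,0.06,0,0,0,0.5],[0,0,0,0,0,0,0.5]])

```text
time_s: 16.2
position: [0.6447, 0.0226, 0.1682]
ee_rot: [-0.0, 0.582, 0.813, -0.0]
force: [1.4, -0.5, -0.9]
grip_width: 0.058
finger_force: 15.0
```

```bash
python3 st.py
```

```text
t 16.2 p [0.6447 0.0226 0.1682] xyaw 108.85 z [-8.e-04  1.e-04 -1.e+00] q [-0.084  0.67   1.327  0.     1.146 -0.413] F [ 1.4  -0.47 -0.92] T [-0.031 -0.227 -0.002] w 0.058 ff 15.0
```

>>> apply_moves(steps=[[0,0,0.05,0,0,0,0.5],[0,0,0,0,0,0,0.5]])

```text
time_s: 16.4
position: [0.6447, 0.0227, 0.1669]
ee_rot: [-0.0, 0.582, 0.813, -0.0]
force: [0.4, 0.1, -0.8]
grip_width: 0.0577
finger_force: 15.0
```

>>> apply_moves(steps=[[0,0,0.03,0,0,0,0.5],[0,0,0,0,0,0,0.5]])

```text
time_s: 16.6
position: [0.6448, 0.0226, 0.1663]
ee_rot: [-0.0, 0.582, 0.813, -0.0]
force: [0.0, -0.2, -0.5]
grip_width: 0.0578
finger_force: 15.0
```

>>> apply_moves(steps=[[0,0,0.02,0,0,0,0.5],[0,0,0,0,0,0,0.5]])

```text
time_s: 16.8
position: [0.6449, 0.0225, 0.1659]
ee_rot: [-0.0, 0.582, 0.813, -0.0]
force: [-0.6, 0.5, -0.4]
grip_width: 0.0583
finger_force: 15.0
```

```bash
python3 st.py
```

```text
t 16.8 p [0.6449 0.0225 0.1659] xyaw 108.85 z [-1.e-04 -1.e-04 -1.e+00] q [-0.084  0.672  1.329 -0.     1.141 -0.413] F [-0.58  0.53 -0.38] T [-0.007 -0.121  0.007] w 0.0583 ff 15.0
```

Rim at about 93.6 mm and in the band. I'll bring it down until it touches.

>>> apply_moves(steps=[[0,0,0.02,0,0,0,0.5],[0,0,0,0,0,0,0.5]])

```text
time_s: 17.0
position: [0.645, 0.0225, 0.1656]
ee_rot: [0.0, 0.582, 0.813, 0.0]
force: [-0.0, 0.4, 0.1]
grip_width: 0.058
finger_force: 15.0
```

>>> apply_moves(steps=[[0,0,0.02,0,0,0,0.5],[0,0,0,0,0,0,0.5]])

```text
time_s: 17.2
position: [0.645, 0.0225, 0.1654]
ee_rot: [0.0, 0.582, 0.813, 0.0]
force: [-0.7, 0.1, 3.2]
grip_width: 0.0579
finger_force: 15.0
```

Seated in the start. Now I'll turn clockwise, sinking with the thread.

>>> apply_moves(steps=[[0,0,0.004,0,0,0.04,0.5],[0,0,0.004,0,0,0.04,0.5],[0,0,0,0,0,0,0.5]])

```text
time_s: 17.5
position: [0.6451, 0.0225, 0.165]
ee_rot: [0.0, 0.614, 0.789, 0.0]
force: [-0.2, 0.1, 2.5]
grip_width: 0.058
finger_force: 15.0
```

>>> apply_moves(steps=[[0,0,0.006,0,0,0.04,0.5],[0,0,0.006,0,0,0.04,0.5],[0,0,0,0,0,0,0.5]])

```text
time_s: 17.8
position: [0.6451, 0.0225, 0.1647]
ee_rot: [0.0, 0.645, 0.764, 0.0]
force: [-0.4, -0.1, 2.8]
grip_width: 0.0582
finger_force: 15.0
```

```bash
python3 st.py
```

```text
t 17.8 p [0.6451 0.0225 0.1647] xyaw 99.71 z [ 6.e-04 -1.e-04 -1.e+00] q [-0.084  0.673  1.33  -0.     1.138 -0.253] F [-0.4  -0.14  2.82] T [-0.018 -0.152 -0.011] w 0.0582 ff 15.0
```

>>> apply_moves(steps=[[0,0,0.009,0,0,0.05,0.5],[0,0,0.009,0,0,0.05,0.5],[0,0,0.009,0,0,0.05,0.5],[0,0,0,0,0,0,0.5]])

```text
time_s: 18.2
position: [0.6451, 0.0225, 0.164]
ee_rot: [0.0, 0.7, 0.714, 0.0]
force: [-0.0, -0.1, 1.8]
grip_width: 0.0582
finger_force: 15.0
```

>>> apply_moves(steps=[[0,0,0.009,0,0,0.05,0.5],[0,0,0.009,0,0,0.05,0.5],[0,0,0.009,0,0,0.05,0.5],[0,0,0,0,0,0,0.5]])

```text
time_s: 18.6
position: [0.645, 0.0225, 0.1633]
ee_rot: [0.0, 0.751, 0.66, 0.0]
force: [0.8, 0.1, 2.8]
grip_width: 0.0579
finger_force: 15.0
```

```bash
python3 st.py
```

```text
t 18.6 p [0.645  0.0225 0.1633] xyaw 82.6 z [ 4.e-04 -1.e-04 -1.e+00] q [-0.084  0.675  1.332 -0.     1.135  0.046] F [0.79 0.13 2.81] T [-0.035 -0.1   -0.035] w 0.0579 ff 15.0
```

Tracking well: 26° turned and 2.1 mm sunk.

>>> apply_moves(steps=[[0,0,0.009,0,0,0.05,0.5],[0,0,0.009,0,0,0.05,0.5],[0,0,0.009,0,0,0.05,0.5],[0,0,0,0,0,0,0.5]])

```text
time_s: 19.0
position: [0.645, 0.0225, 0.1626]
ee_rot: [0.0, 0.799, 0.602, 0.0]
force: [0.4, 0.3, 3.1]
grip_width: 0.0581
finger_force: 15.0
```

>>> apply_moves(steps=[[0,0,0.009,0,0,0.05,0.5],[0,0,0.009,0,0,0.05,0.5],[0,0,0.009,0,0,0.05,0.5],[0,0,0,0,0,0,0.5]])

```text
time_s: 19.4
position: [0.645, 0.0225, 0.1619]
ee_rot: [0.0, 0.841, 0.541, 0.0]
force: [-0.8, 0.3, 2.6]
grip_width: 0.0582
finger_force: 15.0
```

>>> apply_moves(steps=[[0,0,0.009,0,0,0.05,0.5],[0,0,0.009,0,0,0.05,0.5],[0,0,0.009,0,0,0.05,0.5],[0,0,0,0,0,0,0.5]])

```text
time_s: 19.8
position: [0.645, 0.0225, 0.1612]
ee_rot: [0.0, 0.879, 0.476, 0.0]
force: [-0.3, 0.3, 2.6]
grip_width: 0.0577
finger_force: 15.0
```

```bash
python3 st.py
```

```text
t 19.8 p [0.645  0.0225 0.1612] xyaw 56.86 z [ 2.e-04 -1.e-04 -1.e+00] q [-0.084  0.677  1.334 -0.     1.131  0.495] F [-0.27  0.31  2.62] T [-0.005 -0.072 -0.074] w 0.0577 ff 15.0
```

>>> apply_moves(steps=[[0,0,0.009,0,0,0.05,0.5],[0,0,0.009,0,0,0.05,0.5],[0,0,0.009,0,0,0.05,0.5],[0,0,0,0,0,0,0.5]])

```text
time_s: 20.2
position: [0.645, 0.0225, 0.1606]
ee_rot: [0.0, 0.913, 0.409, 0.0]
force: [0.0, 0.1, 3.7]
grip_width: 0.0581
finger_force: 15.0
```

>>> apply_moves(steps=[[0,0,0.009,0,0,0.05,0.5],[0,0,0.009,0,0,0.05,0.5],[0,0,0.005,0,0,0.03,0.5],[0,0,0,0,0,0,0.5]])

```text
time_s: 20.6
position: [0.6452, 0.0225, 0.1605]
ee_rot: [0.0, 0.937, 0.349, 0.001]
force: [-1.3, 0.8, 6.3]
grip_width: 0.0582
finger_force: 15.0
```

```bash
python3 st.py
```

```text
t 20.6 p [0.6452 0.0225 0.1605] xyaw 40.85 z [ 1.2e-03 -2.0e-04 -1.0e+00] q [-0.084  0.678  1.334 -0.     1.128  0.774] F [-1.29  0.83  6.32] T [ 0.03   0.069 -0.046] w 0.0582 ff 15.0
```

>>> apply_moves(steps=[[0,0,0,0,0,0.05,0.5],[0,0,0,0,0,0.05,0.5],[0,0,0,0,0,0,0.5]])

```text
time_s: 20.9
position: [0.6452, 0.0225, 0.1606]
ee_rot: [0.0, 0.953, 0.301, 0.001]
force: [-0.3, 0.8, 6.4]
grip_width: 0.0584
finger_force: 15.0
```

```bash
python3 st.py
```

```text
t 20.9 p [0.6452 0.0225 0.1606] xyaw 35.09 z [ 1.3e-03 -3.0e-04 -1.0e+00] q [-0.084  0.678  1.334 -0.     1.128  0.875] F [-0.32  0.78  6.37] T [ 0.002  0.066 -0.059] w 0.0584 ff 15.0
```

The cap is level and no longer sinking, with the rim at about 88 mm. I'll relieve the push, release and rise.

>>> apply_moves(steps=[[0,0,-0.02,0,0,0,0.5],[0,0,0,0,0,0,0.7],[0,0,0,0,0,0,0.85],[0,0,0,0,0,0,1],[0,0,0,0,0,0,1],[0,0,0,0,0,0,1]])

```text
time_s: 21.5
position: [0.6448, 0.0226, 0.1601]
ee_rot: [-0.0, 0.954, 0.3, -0.0]
force: [0.2, 1.3, 0.3]
grip_width: 0.09
finger_force: 0.0
```

>>> apply_moves(steps=[[0,0,-0.3,0,0,0,1],[0,0,-0.7,0,0,0,1],[0,0,-1,0,0,0,1],[0,0,-1,0,0,0,1],[0,0,-1,0,0,0,1],[0,0,-1,0,0,0,1]])

```text
time_s: 22.1
position: [0.6448, 0.0226, 0.2871]
ee_rot: [0.0, 0.954, 0.3, 0.0]
force: [0.4, 0.1, 0.5]
grip_width: 0.0918
finger_force: 0.0
```

>>> apply_moves(steps=[[-1,0,0,0,0,0,1],[-1,0,0,0,0,0,1],[-1,0,0,0,0,0,1],[-1,0,0,0,0,0,1],[-1,0,0,0,0,0,1],[-1,0,0,0,0,0,1],[-1,0,0,0,0,0,1],[0,0,0,0,0,0,1]])

```text
time_s: 22.9
position: [0.4997, -0.0788, 0.2862]
ee_rot: [0.0, 0.954, 0.299, -0.0]
force: [-0.7, -0.2, -0.4]
grip_width: 0.0917
finger_force: 0.0
```

```bash
python3 st.py; python3 -c "
from h import *
A=grab('scene','pics/a3.png');B=grab('top','pics/b3.png')
print(proj(A,[.645,.0225,.12]),proj(B,[.645,.0225,.12]))
a=A['color'];b=B['color']
R=lambda im,u,v:cv2.resize(im[v:v+120,u:u+160,::-1],(400,300),interpolation=cv2.INTER_CUBIC)
cv2.imwrite('pics/crop4.png',np.hstack([R(a,270,110),R(b,250,110)]))"
```

```text
t 22.9 p [ 0.4997 -0.0788  0.2862] xyaw 34.83 z [-1.e-04 -7.e-04 -1.e+00] q [-3.080e-01  3.120e-01  1.585e+00 -1.000e-03  1.244e+00  6.550e-01] F [-0.75 -0.15 -0.42] T [-0.057 -0.066  0.013] w 0.0917 ff 0.0
[[342.77929573 185.67015714]] [[324.25743218 175.32372491]]
```

View pics/crop4.png

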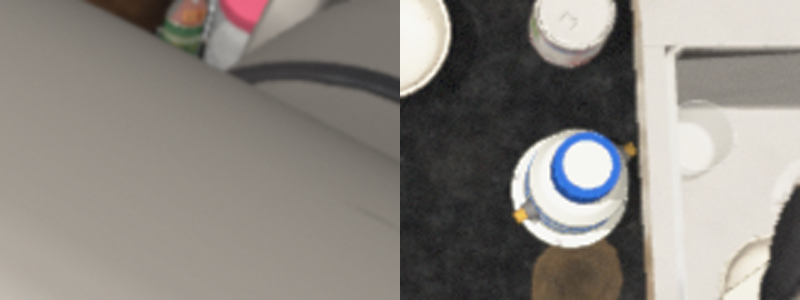

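The top view shows the blue cap level and centred on the neck at about (324.5,176), matching the predicted (324.3,175.3), with the tin unmoved.

```bash
python3 -c "
from station import arm
print(arm.finish_job())"
```

```text
the job is handed in; nothing more can be done
None
```

I screwed the blue cap onto the housing neck until it stopped sinking (rim at about 88 mm by the arm's readings), let go, and handed the job in at about 23 s; no verdict came back.

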